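# Set the straightedge to two stop posts and swing the clamp over it

## Robot

A 7-joint arm with a two-finger parallel gripper is mounted at the origin on the work surface; the furniture and walls round the work are solid. World frame = base frame: x ahead of the robot, y to its left, z up, the work surface at z = 0. Lengths are in m, angles in rad, forces in N, time in s.
With the tool pointing down it reaches from about 0.4 to 0.85 m from the base axis. Payload 10.4 kg.
Tool frame: the origin (TCP) lies at the very end of the fingers, on their centre line; the grasp point (between the pads) lies 19 mm behind it; z points along the fingers, y is the direction in which the jaws open and shut (so a half turn about z gives the same grasp; the last joint's range is limited). The gripper opens to 87 mm and grips with 3 to 60 N. Pads are 19 mm wide; open, the fingers measure 117 mm over their backs; the gripper's body (75 mm by 190 mm) begins 51 mm behind the grasp point.
Start: joints at [1.297, 0.332, -0.065, 1.46, 0.022, 1.35, -0.088], TCP at [0.155, -0.605, 0.223] pointing down, gripper open.
Joint ranges: [-2.6, 2.6], [-0.5, 2.12], [-1.47, 1.34], [0.16, 2.42], [-1.27, 4.41], [0.06, 2.06], [-2.6, 2.6]. Speed limits (rad/s): [2.22, 2.22, 2.79, 2.79, 3.14, 3.14, 3.14].

## Interface

Orientations are given as a unit quaternion [x, y, z, w].
In Python, from bench import read_state, camera, close_job, recognise, masks_of gives the robot as it stands.
- The arm moves only by the tool play_rows, never from a script. Its argument "moves" is a list of rows, each a list of 3 entries, a list of its own where there are three numbers: the shift along the tool's x, y, z in cm, then the turn, a rotation vector about the tool's x, y, z in rad, then the finger opening in cm, from 0 to 8.7. In form: [[[dx, dy, dz], [ax, ay, az], jaw], ...]. A call has 1 to 8 rows; each row is the pose to reach, as a shift and turn from the pose commanded when the call began, along the tool's axes at that moment; what a row does not reach only later rows make up. A row lasts 1/8 s, in which the tool goes at most 62.5 mm and 10.7 degrees, less where a joint would pass 70% of its speed; a pose out of reach is approached as far as the arm can. A call with a gripper value outside its range is refused whole. The fingers move at their own pace and stop on an object; "grip_force" is the grip in N (left out, the last holds). Time passes only in rows, so rows that repeat a pose let the fingers close. It gives the time, the measured TCP pose, the force and the opening at its end, in the units of the state.
- read_state(): the state, without advancing time (a new reading comes with each control period).
- camera(name): name is "scene" or "top" or "wrist"; returns a dict with "frame" (480x640x3 uint8, red, green, blue), "intrinsics" (3x3 intrinsics, pixels), "camera_from_world" (4x4, takes a point from world to camera coordinates). Camera axes: x right, y down, z forward; pixel columns grow to the right and rows downward; lengths in m; the calibration is good to about 2 mm. A picture is of the moment at which its call begins. There is no depth.
- close_job(): hands the job in, once; it reports no verdict.
Trained networks look in a picture, given as the dict that the camera call returned (one of the last four; its "shot" number tells which), for a name from the list of things; names that differ only in an ending like _2 or _b are one class to them, and where a whole thing is asked for, a point or a joint stands for the part that bears it (a point fixed in the world has none). Each returns a list of dicts, best first, with "conf" (0 to 1); they miss things now and then, are a little off and sometimes report something else, mostly with a low value. They report only what shows in the picture. A call takes as long as a camera call. They do not tell look-alikes from the thing itself.
- recognise(picture, query): "at" ([column, row] in pixels, amid what is visible of it).
- masks_of(picture, query): "region" (480x640 bool, what is visible of it) and "at" ([column, row] in pixels, amid what is visible of it).
The state is a dict: "time": time; "joint_positions": joint angles; "joint_vel": joint speeds; "joint_torque": joint torques, N m; "ee_pos": TCP position; "eef_rot": TCP orientation; "ft_force": force on the tool from outside, world axes, zero at the start; "torque": the same for the moment, N m; "width": finger opening in m.
Only numpy, scipy, OpenCV 4.12 (cv2) and the standard library are available. Lean on these libraries where they do the work, as an engineer would, in place of code of your own. Each camera call takes 0.05 s, during which the arm holds its last target.

## Task

On the ruling board under the lamp, slide the straightedge by its handle, flat on the board and not lifted, until its far long edge touches both stop posts at once. Then turn the swing clamp by its upright grip so that its long toe lies over the left end of the straightedge and its short tail points at the index line on the board, and let go. Leave the glass beaker, the conical flask, the petri dish and the tape roll where they are.

Things in the scene. Friction and masses are not known exactly. Their poses are not given: they have to be found in the camera images.
- board: Fixed grey ruling board, 190 x 370 x 8 mm, with a pale plate let in flush; its upper face is 8 mm above the worktop. Origin at worktop height, 50 mm in front of the far edge (board spans x -140 to +50 mm, y -185 to +185 mm in its own frame; x away from the robot, y left, z up).
- lamp (a point): Free (left) end of the fixed lamp tube's axis, board frame x = -20, y = 22, z = 228 mm. The tube, 32 mm thick (underside 212 mm up), runs from here along the board's -y for 200 mm, past a post 16 mm thick (foot 36 mm) at y = -162 mm. It hangs above the straightedge's handle, at the start and at the posts: reach the handle with the tool tilted, its upper part leaning left, past this end.
- index (a point): Middle of the black index line, 14 mm long along the board's y, on the board at x = 0, y = 170 to 184 mm in the board's frame.
- post_left: Fixed round steel stop post, 12 mm in diameter, 33 mm high with a conical tip (the cylinder part is 26 mm high), standing on the board. Origin at the centre of its foot. It is the post nearer the clamp (the left one); it stands some 30 mm beyond the board's origin in x and 55 mm to its left, varying by up to 6 mm in x and 4 mm in y.
- post_right: The other stop post, of the same shape; about 30 mm beyond the board's origin in x and 55 mm to its right, varying likewise.
- straightedge: Loose aluminium straightedge, 200 (y) x 40 (x) x 6 mm, 0.15 to 0.3 kg, ticks along its far (+x) edge. Origin at the centre of its underside. Its edge x = +20 mm touches a post when the post's centre is at x = +26 mm in this frame. On its middle stands a black handle, an upright fin 16 mm in x, 50 mm in y, 6 to 52 mm above the underside; flat grip faces at x = +-8 mm.
- clamp (a joint): Angle of the swing clamp, rad, counter-clockwise seen from above, range 0 to 1.9; 0: the toe points to the board's -x; 1.57: the toe points to the board's -y (over the straightedge's left end) and the tail is at the index line. It is held by friction only (about 0.06 N m), with no spring or detent, and stays where it is left.
- clamp_grip (a point): Point on the clamp's pivot axis (board frame x = 0, y = 145 mm), 46 mm above the worktop, in the middle of the height of its upright grip fin. The fin is 50 mm long along the toe, 14 mm thick, from 25 to 67 mm above the worktop; the z axis is up and the x axis points from the toe to the tail. The tail is a pointer that ends 26 mm from the pivot.
- clamp_tip (a point): Underside of the steel toe, 2 mm from its end: the toe is 14 mm wide, reaches 85 mm from the pivot, and passes 3.5 mm above the straightedge's upper face (toe from 17.5 to 25.5 mm above the worktop).
- beaker: Bystander: glass beaker, 72 mm across, 94 mm high; origin at the centre of its underside.
- flask: Bystander: conical flask, 67 mm across, 114 mm high; origin at the centre of its underside.
- dish: Bystander: closed petri dish, 69 mm across, 16 mm high; origin at the centre of its underside.
- tape: Bystander: tape roll, 68 mm across, 19 mm high; origin at the centre of its underside.
Not all that is in view belongs to the job. Leave any turquoise look-alike of the straightedge alone.

How it is judged:
On the way:
1. the straightedge's far edge touches both posts while the clamp is still open (x of post_left in the frame of straightedge between 0.023 and 0.028 m and y of post_left in the frame of straightedge between 0.02 and 0.095 m and x of post_right in the frame of straightedge between 0.023 and 0.028 m and y of post_right in the frame of straightedge between -0.095 and -0.02 m and angle between straightedge's own z axis and vertical below 0.05 rad and value of joint clamp below 1.1 rad), for 0.2 s.
At the end, for the whole second after the job is handed in: The straightedge lies flat and still with its far edge within 2 mm of both posts, one post on either side of its middle; the clamp stands within 0.12 rad (7 degrees) of the index line with the end of its toe over the left end of the straightedge (x of post_left in the frame of straightedge between 0.023 and 0.028 m and y of post_left in the frame of straightedge between 0.02 and 0.095 m and x of post_right in the frame of straightedge between 0.023 and 0.028 m and y of post_right in the frame of straightedge between -0.095 and -0.02 m and angle between straightedge's own z axis and vertical below 0.05 rad and value of joint clamp between 1.45 and 1.69 rad and x of clamp_tip in the frame of straightedge between -0.021 and 0.021 m and y of clamp_tip in the frame of straightedge below 0.096 m and linear speed of straightedge below 0.01 m/s and velocity of joint clamp between -0.05 and 0.05 rad/s); the robot touches nothing.
It fails at once if the straightedge is lifted off the board by more than 15 mm or tipped by more than 15 degrees (height (world z) of straightedge above 0.023 m or angle between straightedge's own z axis and vertical above 0.26 rad).
It fails at once if a bystander is shifted by more than 20 mm (distance of any of beaker, flask, dish, tape from where it was at the start of the episode above 0.02 m).
It also fails if it takes over 53 s, if anything falls off the work surface, if the arm or the gripper's body presses on something with over 40 N, if the wrist force passes 120 N, or if a joint passes its speed limit or range.

## Working session

There is one attempt and no reset: what is moved stays moved. The work goes in short steps, Python scripts to look and compute and a tool call to move; the robot and the scene stay as the last step left them, time stands still between calls to the robot, and variables do not carry over. Pictures are saved under pics/ and viewed, and the job is handed in when it is done.

Besides the shell and the picture viewer there is one more tool, called in YAML: its name, and indented under it one key for each argument. play_rows: Moves the arm, as the interface text tells. Its arguments: {"type":"object","properties":{"moves":{"type":"array","items":{"type":"array"}},"grip_force":{"type":"number"}},"required":["moves"]}

```bash
mkdir -p pics; ls
python3 - <<'E'
from bench import *
import cv2, pickle
s=read_state(); print(s)
for n in ["scene","top","wrist"]:
    c=camera(n); cv2.imwrite(f"pics/{n}0.png",c["frame"][:,:,::-1]); pickle.dump(c,open(f"pics/{n}0.pkl","wb"))
    print(n,c["intrinsics"],c["camera_from_world"])
E
```

```text
pics
{'time': 0.0, 'joint_positions': array([ 1.29739409,  0.33286932, -0.06468159,  1.46093434,  0.02160324,
        1.3498755 , -0.08845358]), 'joint_vel': array([-0.00013465,  0.00092218, -0.00054379, -0.00097212,  0.00022779,
       -0.00184656, -0.00162792]), 'joint_torque': array([-6.59623911e-04, -6.23258972e+01,  2.50472955e-02, -3.89903104e+01,
       -6.12709089e-02,  3.97043838e-02,  1.28884353e-04]), 'ee_pos': array([ 0.15500314, -0.60508599,  0.22175881]), 'eef_rot': array([ 9.92144176e-01,  1.25097767e-01, -1.22890941e-04, -6.84587163e-04]), 'ft_force': array([ 0.31816409,  0.06328415, -0.0049041 ]), 'torque': array([ 0.02158556,  0.02428898, -0.01586734]), 'width': 0.08701330746360053}
scene [[480.22471911   0.         320.89054477]
 [  0.         480.22471911 235.314521  ]
 [  0.           0.           1.        ]] [[-0.82377588 -0.56647791  0.02227306  0.24904469]
 [-0.2291679   0.29680798 -0.92703134  0.24497306]
 [ 0.51853195 -0.76877032 -0.3743218   1.30006127]
 [ 0.          0.          0.          1.        ]]
top [[620.46480574   0.         321.90598176]
 [  0.         620.46480574 235.89043798]
 [  0.           0.           1.        ]] [[ 0.05129791 -0.99867404  0.00432308 -0.02901624]
 [-0.97682548 -0.0510754  -0.20785398  0.38853723]
 [ 0.20779918  0.00643958 -0.97815031  1.63516642]
 [ 0.          0.          0.          1.        ]]
wrist [[394.0599863    0.         318.51732358]
 [  0.         394.0599863  244.91751588]
 [  0.           0.           1.        ]] [[ 0.24816567 -0.96871632 -0.00157687 -0.6243102 ]
 [-0.92850497 -0.23832783  0.28474262 -0.03456496]
 [-0.27621064 -0.06919921 -0.95860271  0.39108507]
 [ 0.          0.          0.          1.        ]]
```

View pics/top0.png

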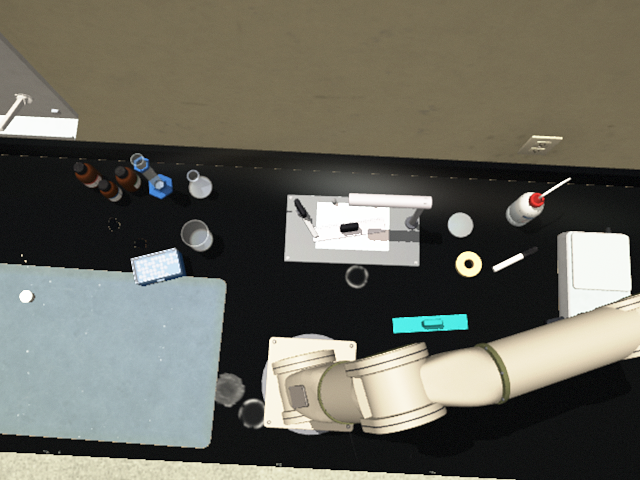

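View pics/scene0.png

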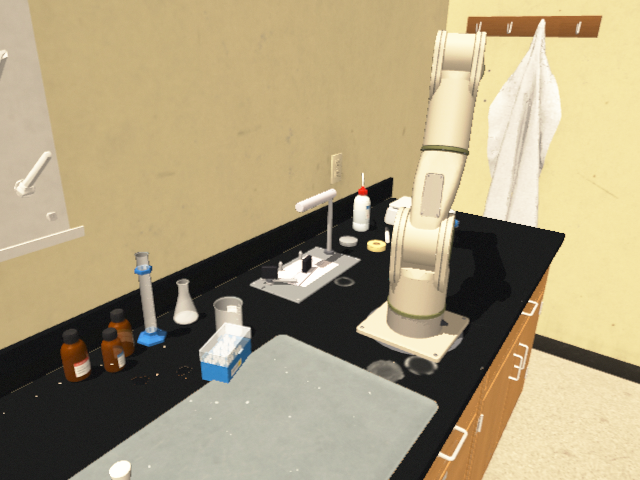

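Run:
```python
from bench import *
import pickle
ct=camera("top");cs=camera("scene")
for q in ["straightedge","clamp","clamp_grip","clamp_tip","board","post_left","post_right","beaker","flask","dish","tape"]:
  for n,c in (("top",ct),("scene",cs)):
    r=recognise(c,q)
    print(q,n,[(round(x["conf"],2),[round(float(v),1) for v in x["at"]]) for x in r])
```

```text
straightedge top [(0.79, [430.2, 322.5]), (0.66, [349.9, 228.5])]
straightedge scene [(0.72, [349.0, 241.3]), (0.68, [306.0, 271.1]), (0.27, [310.9, 273.0])]
clamp top [(0.69, [304.0, 216.6])]
clamp scene [(0.87, [270.3, 275.4])]
clamp_grip top [(0.79, [299.7, 213.0]), (0.44, [198.1, 186.1]), (0.25, [354.3, 222.2])]
clamp_grip scene [(0.78, [270.6, 277.1]), (0.72, [312.8, 273.2])]
clamp_tip top [(0.54, [303.3, 211.9])]
clamp_tip scene [(0.71, [269.1, 277.0])]
board top [(0.79, [352.6, 221.6])]
board scene [(0.73, [313.6, 274.4])]
post_left top [(0.18, [350.4, 227.6])]
post_left scene []
post_right top []
post_right scene [(0.6, [312.5, 273.6])]
beaker top [(0.85, [195.6, 231.7])]
beaker scene [(0.56, [227.9, 310.9])]
flask top [(0.76, [197.4, 186.8])]
flask scene [(0.65, [185.1, 305.5])]
dish top [(0.96, [459.4, 225.1])]
dish scene [(0.69, [311.7, 274.2]), (0.52, [348.4, 241.2])]
tape top [(0.96, [464.9, 262.2]), (0.63, [351.7, 227.8])]
tape scene [(0.76, [375.4, 244.7])]
```

Run:
```python
import cv2
a=cv2.imread("pics/top0.png")[180:280,270:440]
cv2.imwrite("pics/topz.png",cv2.resize(a,None,fx=4.7,fy=4.7,interpolation=cv2.INTER_CUBIC))
a=cv2.imread("pics/scene0.png")[180:310,235:375]
cv2.imwrite("pics/scenez.png",cv2.resize(a,None,fx=4.5,fy=4.5,interpolation=cv2.INTER_CUBIC))
```

```text
(no output)
```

View pics/topz.png

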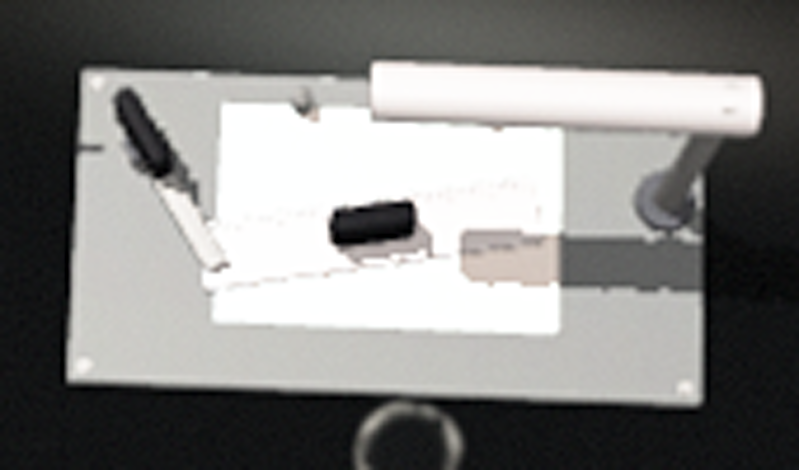

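View pics/scenez.png

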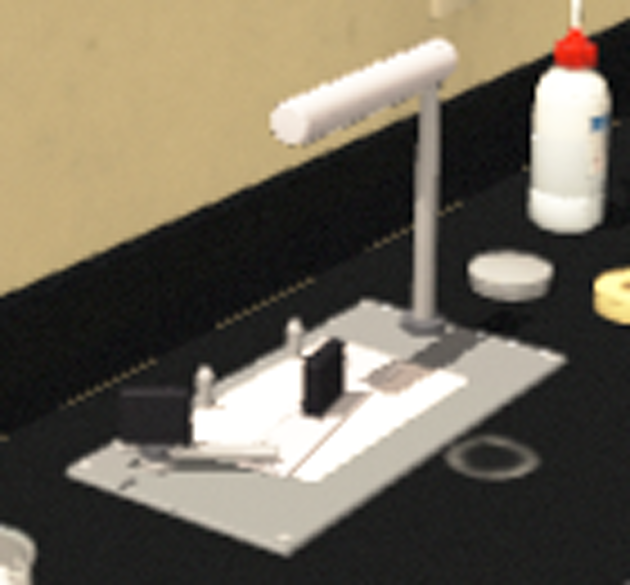

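```bash
cat > h.py <<'E'
import numpy as np, cv2, pickle
from scipy.optimize import least_squares
from scipy.spatial.transform import Rotation as R
def proj(c,P):
    P=np.atleast_2d(P); M=c["camera_from_world"]; q=P@M[:3,:3].T+M[:3,3]
    p=q@c["intrinsics"].T; return p[:,:2]/p[:,2:]
def ray(c,uv,z):
    M=c["camera_from_world"]; o=-M[:3,:3].T@M[:3,3]
    d=M[:3,:3].T@np.linalg.inv(c["intrinsics"])@np.array([uv[0],uv[1],1.]); return o+d*(z-o[2])/d[2]
def bw(b,p):  # board frame -> world ; b=(x,y,yaw)
    p=np.atleast_2d(p).astype(float); c,s=np.cos(b[2]),np.sin(b[2])
    return np.c_[b[0]+c*p[:,0]-s*p[:,1], b[1]+s*p[:,0]+c*p[:,1], p[:,2]]
E
python3 - <<'E'
from h import *
c=pickle.load(open("pics/top0.pkl","rb"))
z=lambda u,v:(270+u/4.7,180+v/4.7)
obj=np.array([[50,185,8],[-140,185,8],[-140,-185,8],[0,184,8],[-20,22,228],[-20,-178,228]])/1000
im=np.array([z(82,69),z(67,383),z(703,405),z(80,148),z(372,90),z(765,103)])
f=lambda b:(proj(c,bw(b,obj[:4]))-im[:4]).ravel()
r=least_squares(f,[.6,0,0]);b=r.x;print(b,r.fun.round(1))
print(proj(c,bw(b,obj)).round(1),im.round(1))
for n,p in dict(pivot=[0,.145,.067],pl=[.03,.055,.041],pr=[.03,-.055,.041]).items(): print(n,bw(b,p),(proj(c,bw(b,p))-[270,180])*4.7)
h=ray(c,z(373,215),.06);print("handle",h)
print("handle board", (h-[b[0],b[1],0]))
w=pickle.load(open("pics/wrist0.pkl","rb"));M=w["camera_from_world"]
q=R.from_quat([ 9.92144176e-01,  1.25097767e-01, -1.22890941e-04, -6.84587163e-04]).as_matrix()
print("tool axes",q.round(3)); o=-M[:3,:3].T@M[:3,3]
print("cam in tool",q.T@(o-[0.15500314,-0.60508599,0.22175881]), (M[:3,:3]@q).round(3))
np.save("b0.npy",b)
E
```

```text
[ 0.46290636 -0.0921795   0.01656399] [-0.  -0.3 -0.  -0.   0.1  0.  -0.1  0.3]
[[287.4 194.4]
 [284.2 261.5]
 [419.7 266.2]
 [287.  211.8]
 [348.8 199.8]
 [431.3 202.6]] [[287.4 194.7]
 [284.3 261.5]
 [419.6 266.2]
 [287.  211.5]
 [349.1 199.1]
 [432.8 201.9]]
pivot [[0.46050469 0.05280061 0.067     ]] [[142.70390067 126.26802598]]
pl [[ 0.49199126 -0.03669015  0.041     ]] [[300.73424285  93.0808981 ]]
pr [[ 0.49381322 -0.14667506  0.041     ]] [[489.68708955  99.64398362]]
handle [ 0.41705725 -0.08104148  0.06      ]
handle board [-0.04584911  0.01113802  0.06      ]
tool axes [[ 0.969  0.248 -0.   ]
 [ 0.248 -0.969  0.001]
 [-0.    -0.001 -1.   ]]
cam in tool [ 7.82203483e-02  7.23361415e-05 -1.61999988e-01] [[-0.     1.     0.   ]
 [-0.959 -0.    -0.285]
 [-0.285 -0.     0.959]]
```

View pics/wrist0.png

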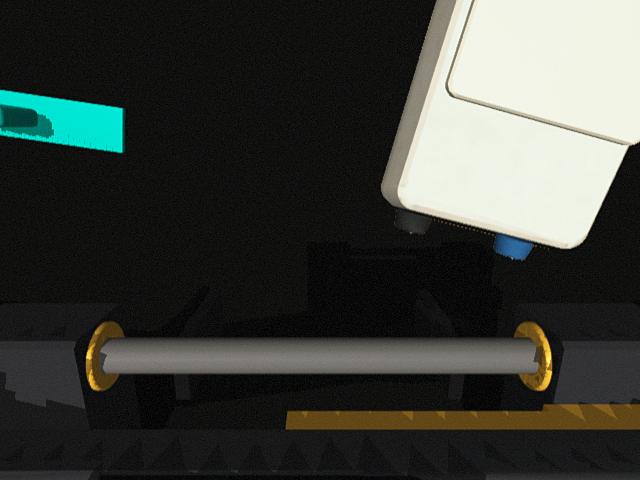

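```bash
cat >> h.py <<'E'
def Rtool(yaw,tilt):  # yaw: world azimuth of tool x (jaw y = yaw-90); tilt: leaning toward tool +x
    Rz=R.from_euler('z',yaw); base=R.from_matrix(np.array([[1,0,0],[0,-1,0],[0,0,-1.]]).T)
    return Rz*base*R.from_rotvec([0,-tilt,0])
def rel(p0,R0,p,Rt):
    d=R0.inv().apply(np.array(p)-p0)*100; a=(R0.inv()*Rt).as_rotvec(); return [list(d.round(2)),list(a.round(3))]
E
python3 - <<'E'
from h import *
p0=np.array([.155,-.605,.222]);y0=np.arctan2(.248,.969);R0=Rtool(y0,0)
print(R0.as_matrix().round(3), Rtool(np.pi/2+.0166,.6).as_matrix().round(3))
for i in range(1,15):
    t=i/14; az=np.radians(-75.6+t*78.6); r=.625+(.45-.625)*min(1,t*1.5); z=.222+.20*min(1,t*3)
    print(i,rel(p0,R0,[r*np.cos(az),r*np.sin(az),z],Rtool(y0+t*(np.pi/2+.0166-y0),0)))
E
```

```text
[[ 0.969  0.248  0.   ]
 [ 0.248 -0.969  0.   ]
 [ 0.     0.    -1.   ]] [[-0.014  1.     0.009]
 [ 0.825  0.017 -0.565]
 [-0.565  0.    -0.825]]
1 [[np.float64(5.96), np.float64(-2.12), np.float64(-4.29)], [np.float64(0.0), np.float64(0.0), np.float64(-0.095)]]
2 [[np.float64(11.47), np.float64(-4.84), np.float64(-8.57)], [np.float64(0.0), np.float64(0.0), np.float64(-0.191)]]
3 [[np.float64(16.51), np.float64(-8.03), np.float64(-12.86)], [np.float64(0.0), np.float64(0.0), np.float64(-0.286)]]
4 [[np.float64(21.03), np.float64(-11.64), np.float64(-17.14)], [np.float64(0.0), np.float64(0.0), np.float64(-0.382)]]
5 [[np.float64(25.02), np.float64(-15.6), np.float64(-20.0)], [np.float64(0.0), np.float64(0.0), np.float64(-0.477)]]
6 [[np.float64(28.44), np.float64(-19.83), np.float64(-20.0)], [np.float64(0.0), np.float64(0.0), np.float64(-0.573)]]
7 [[np.float64(31.29), np.float64(-24.27), np.float64(-20.0)], [np.float64(0.0), np.float64(0.0), np.float64(-0.668)]]
8 [[np.float64(33.55), np.float64(-28.84), np.float64(-20.0)], [np.float64(0.0), np.float64(0.0), np.float64(-0.764)]]
9 [[np.float64(35.23), np.float64(-33.48), np.float64(-20.0)], [np.float64(0.0), np.float64(0.0), np.float64(-0.859)]]
10 [[np.float64(37.37), np.float64(-37.41), np.float64(-20.0)], [np.float64(0.0), np.float64(0.0), np.float64(-0.955)]]
11 [[np.float64(39.64), np.float64(-41.19), np.float64(-20.0)], [np.float64(0.0), np.float64(0.0), np.float64(-1.05)]]
12 [[np.float64(41.53), np.float64(-45.17), np.float64(-20.0)], [np.float64(0.0), np.float64(0.0), np.float64(-1.146)]]
13 [[np.float64(43.03), np.float64(-49.32), np.float64(-20.0)], [np.float64(0.0), np.float64(0.0), np.float64(-1.241)]]
14 [[np.float64(44.1), np.float64(-53.59), np.float64(-20.0)], [np.float64(0.0), np.float64(0.0), np.float64(-1.337)]]
```

Candidates for the straightedge in the top view: turquoise bar at (430,322), which is the look-alike, and the aluminium bar on the board with the black fin at (349,228). Other black fin: the clamp grip at (300,212). I choose the aluminium one on the board under the lamp. The crop above confirms it: aluminium edge with ticks and a black handle.

play_rows:
  moves:
    - [[5,-1.8,-4.3],[0,0,-0.09],8.7]
    - [[10.5,-4.3,-8.6],[0,0,-0.18],8.7]
    - [[15.5,-7.4,-12.9],[0,0,-0.28],8.7]
    - [[20.2,-11,-17],[0,0,-0.38],8.7]
    - [[24.5,-15,-20],[0,0,-0.47],8.7]
    - [[28.4,-19.8,-20],[0,0,-0.57],8.7]
    - [[31.3,-24.3,-20],[0,0,-0.67],8.7]
    - [[33.5,-28.8,-20],[0,0,-0.76],8.7]

```text
time: 2.35
ee_pos: [0.4054, -0.2541, 0.4225]
eef_rot: [0.874, 0.486, 0.0, 0.0]
ft_force: [1.3, -0.6, -0.3]
width: 0.0865
```

Run:
```python
from h import *
y0=np.arctan2(.248,.969);R0=Rtool(y0,0);p0=np.array([.155,-.605,.222])+R0.apply([.335,-.288,-.2]);y1=y0+.76
print(p0,y1);Rc=Rtool(y1,0)
T=[[.43,-.2,.42,.1,0],[.43,-.14,.42,.2,.0],[.43,-.08,.42,.32,.0],[.43,-.02,.4,.42,.1],[.43,.03,.36,.5,.25],[.43,.045,.31,.56,.4],[.43,.05,.26,.57,.55],[.43,.04,.22,.573,.6]]
for x,y,z,dy,t in T: print(rel(p0,Rc,[x,y,z],Rtool(y1+dy,t)))
```

```text
[ 0.40813215 -0.24293217  0.422     ] 1.0105557149065172
[[np.float64(4.8), np.float64(-0.43), np.float64(0.2)], [np.float64(0.0), np.float64(0.0), np.float64(-0.1)]]
[[np.float64(9.88), np.float64(-3.62), np.float64(0.2)], [np.float64(0.0), np.float64(0.0), np.float64(-0.2)]]
[[np.float64(14.96), np.float64(-6.81), np.float64(0.2)], [np.float64(0.0), np.float64(0.0), np.float64(-0.32)]]
[[np.float64(20.05), np.float64(-9.99), np.float64(2.2)], [np.float64(-0.021), np.float64(-0.099), np.float64(-0.42)]]
[[np.float64(24.28), np.float64(-12.65), np.float64(6.2)], [np.float64(-0.062), np.float64(-0.245), np.float64(-0.497)]]
[[np.float64(25.55), np.float64(-13.45), np.float64(11.2)], [np.float64(-0.112), np.float64(-0.389), np.float64(-0.552)]]
[[np.float64(25.98), np.float64(-13.71), np.float64(16.2)], [np.float64(-0.157), np.float64(-0.535), np.float64(-0.555)]]
[[np.float64(25.13), np.float64(-13.18), np.float64(20.2)], [np.float64(-0.172), np.float64(-0.583), np.float64(-0.556)]]
```

play_rows:
  moves:
    - [[4.8,-0.4,0],[0,0,-0.1],8.7]
    - [[9.9,-3.6,0],[0,0,-0.2],8.7]
    - [[15,-6.8,0],[0,0,-0.32],8.7]
    - [[20,-10,2],[-0.02,-0.1,-0.42],8.7]
    - [[24.3,-12.6,6],[-0.06,-0.245,-0.5],8.7]
    - [[25.5,-13.4,11],[-0.11,-0.39,-0.55],8.7]
    - [[26,-13.7,16],[-0.157,-0.535,-0.555],8.7]
    - [[25.1,-13.2,20.2],[-0.172,-0.583,-0.556],8.7]

```text
time: 3.35
ee_pos: [0.4257, 0.029, 0.2184]
eef_rot: [0.669, 0.682, -0.207, 0.212]
ft_force: [0.4, -0.4, 0.0]
width: 0.0869
```

Run:
```python
from bench import *
import cv2, pickle
for n in ["wrist","scene"]:
    c=camera(n); cv2.imwrite(f"pics/{n}1.png",c["frame"][:,:,::-1]); pickle.dump(c,open(f"pics/{n}1.pkl","wb"))
s=read_state();print(s)
pickle.dump(s,open("pics/s1.pkl","wb"))
```

```text
{'time': 3.45, 'joint_positions': array([ 0.39016009,  0.1806828 , -1.04194684,  1.88099278,  0.61427678,
        1.5902745 , -0.77898904]), 'joint_vel': array([ 0.0373622 , -0.07931476,  0.01350594, -0.11437165, -0.06565167,
        0.03755759,  0.09626612]), 'joint_torque': array([ -2.27743082, -30.78973174,  -6.59591675, -32.9640162 ,
         3.16125333,   1.48562226,  -1.53828733]), 'ee_pos': array([0.42400408, 0.02613946, 0.21636105]), 'eef_rot': array([ 0.66919803,  0.68153847, -0.21026406,  0.20849063]), 'ft_force': array([0.71401115, 0.20039661, 0.09853281]), 'torque': array([ 0.64832218, -0.09651277, -0.01471139]), 'width': 0.08722683384596627}
```

View pics/wrist1.png

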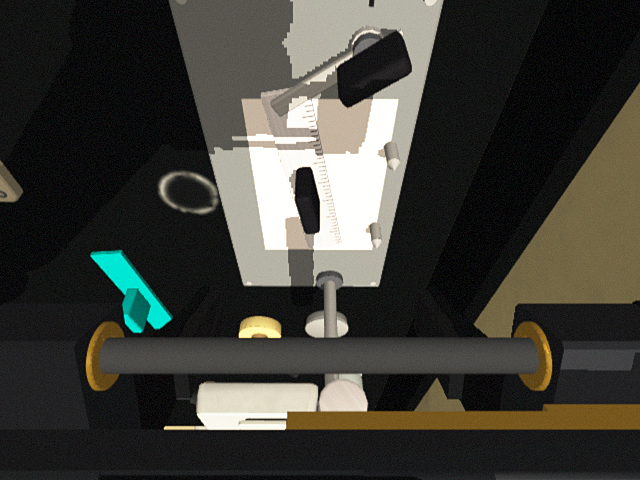

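View pics/scene1.png

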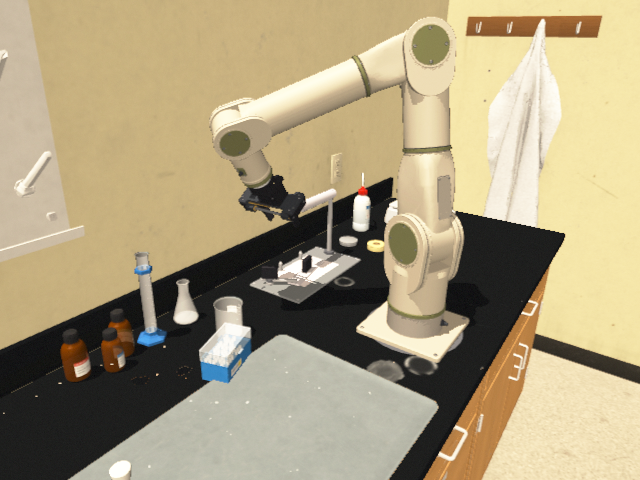

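The wrist view shows the handle at about (307,200), posts at (392,155) and (376,235), and the clamp grip at (375,68) with its toe end at (278,107). I'll zoom in to measure.

Run:
```python
from bench import *
from h import *
c=camera("wrist"); s=read_state(); pickle.dump((c,s),open("pics/w2.pkl","wb"))
cv2.imwrite("pics/w2.png",c["frame"][:,:,::-1])
print(s["time"],s["ee_pos"],s["eef_rot"])
a=c["frame"][80:260,230:430,::-1]
cv2.imwrite("pics/w2z.png",cv2.resize(a,None,fx=4,fy=3.3,interpolation=cv2.INTER_CUBIC))
b=np.load("b0.npy")
for n,p in dict(pivot=[0,.145,.067],pl=[.03,.055,.041],pr=[.03,-.055,.041],c1=[.05,.185,.008],c2=[-.14,-.185,.008],c3=[.05,-.185,.008],idx=[0,.177,.008]).items(): print(n,proj(c,bw(b,p)))
for q in ["straightedge","clamp_grip","post_left","post_right","clamp_tip"]:
    for m in recognise(c,q): print(q,m["conf"],m["at"])
```

```text
3.5 [0.42527634 0.02654795 0.21912078] [ 0.67023188  0.68093047 -0.20859312  0.20883444]
pivot [[378.29801815  83.03073198]]
pl [[398.36658875 167.15423685]]
pr [[382.28895456 247.4241208 ]]
c1 [[454.24273917 -21.82801098]]
c2 [[245.35565924 286.82246527]]
c3 [[382.74518005 287.61670296]]
idx [[376.12164503  -8.13496515]]
straightedge 0.94 [313.7, 166.5]
straightedge 0.87 [134.3, 289.5]
straightedge 0.17 [320.1, 112.3]
clamp_grip 0.66 [366.8, 70.9]
post_left 0.79 [394.9, 154.5]
post_left 0.68 [318.9, 111.4]
post_right 0.74 [378.5, 234.7]
clamp_tip 0.56 [364.3, 73.7]
```

View pics/w2z.png

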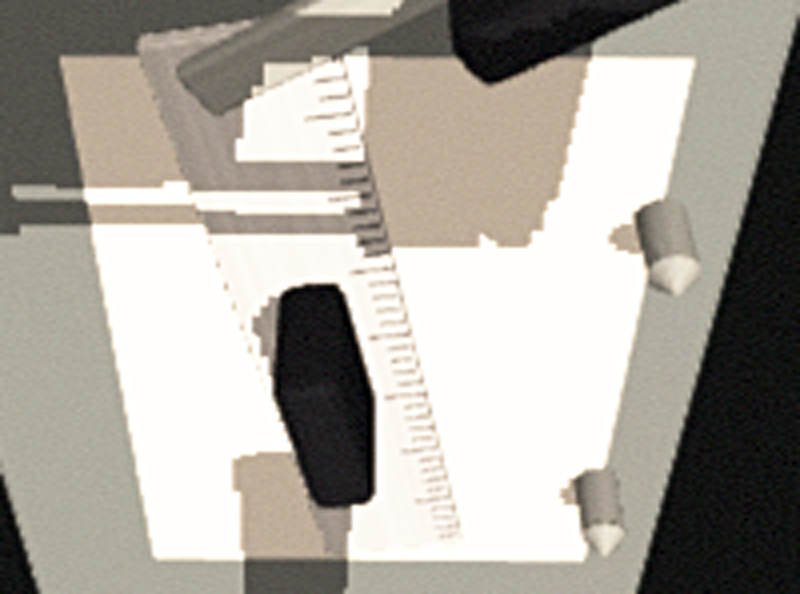

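```bash
python3 - <<'E'
from h import *
c,s=pickle.load(open("pics/w2.pkl","rb")); b=np.load("b0.npy")
z=lambda u,v:np.array((230+u/4,80+v/3.3))
# apex
def tob(p): 
    d=p[:2]-b[:2]; cc,ss=np.cos(b[2]),np.sin(b[2]); return np.array([cc*d[0]+ss*d[1],-ss*d[0]+cc*d[1]])
pl=ray(c,z(678,291),.041);pr=ray(c,z(605,552),.041)
print("posts world",pl,pr,"board",tob(pl),tob(pr))
W=lambda u,v,h=.014: ray(c,z(u,v),h)
far=np.array([W(*q) for q in [(345,62),(392,262),(460,545)]]); near=np.array([W(*q) for q in [(137,38),(205,232),(250,345)]])
print(far,near)
for L in (far,near):
    a=np.polyfit(L[:,1],L[:,0],1); print("slope dx/dy",a, np.arctan(-a[0]))
print("corner near-left",tob(near[0]),"far-right",tob(far[2]))
# handle top corners
for q in [(280,290),(340,287),(373,395),(278,380)]: print("h",W(*q,.06))
for q,h in [((322,505),.014),((370,500),.014)]: print("hb",W(*q,h))
print("board corners",[tob(ray(c,p,.008)).round(4) for p in [(381,287),(243,287)]])
E
python3 - <<'E'
import cv2
a=cv2.imread("pics/w2.png")[0:130,230:430]
cv2.imwrite("pics/w2y.png",cv2.resize(a,None,fx=4,fy=4,interpolation=cv2.INTER_CUBIC))
E
```

```text
posts world [ 0.49315675 -0.03779115  0.041     ] [ 0.49266473 -0.14644378  0.041     ] board [0.03114709 0.05387985] [ 0.0288555  -0.05474973]
[[ 0.42087389  0.00965587  0.014     ]
 [ 0.43246272 -0.05132729  0.014     ]
 [ 0.4568032  -0.17709267  0.014     ]] [[ 0.3794838   0.01511799  0.014     ]
 [ 0.38970445 -0.04192057  0.014     ]
 [ 0.39844727 -0.08323872  0.014     ]]
slope dx/dy [-0.19256545  0.42267113] 0.19023684020886708
slope dx/dy [-0.19196889  0.38217034] 0.1896615431245075
corner near-left [-0.08163392  0.10866452] far-right [-0.00750876 -0.08480044]
h [ 0.40878854 -0.02341193  0.06      ]
h [ 0.42074492 -0.02222304  0.06      ]
h [ 0.42822162 -0.0582905   0.06      ]
h [ 0.40774425 -0.05334259  0.06      ]
hb [ 0.41625726 -0.15625912  0.014     ]
hb [ 0.42978994 -0.15331198  0.014     ]
board corners [array([ 0.0474, -0.1835]), array([-0.1433, -0.1855])]
```

View pics/w2y.png

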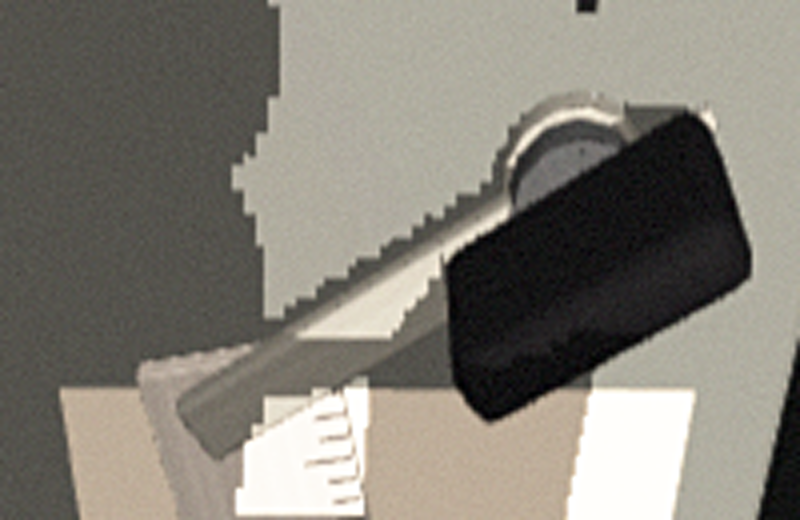

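play_rows:
  moves:
    - [[0,0,0],[0,0,0],6]

```text
time: 3.88
ee_pos: [0.4266, 0.0264, 0.2214]
eef_rot: [0.672, 0.68, -0.207, 0.211]
ft_force: [0.3, -0.2, 0.5]
width: 0.0822
```

Run:
```python
from bench import *
from h import *
s=read_state();print(s["time"],s["ee_pos"],s["eef_rot"],s["width"])
p=[];qs=[]
for i in range(4):
    camera("wrist"); s=read_state(); print(s["ee_pos"],s["eef_rot"]); p.append(s["ee_pos"]);qs.append(s["eef_rot"])
# commanded by my estimates
y0=np.arctan2(.248,.969);R0=Rtool(y0,0);p0=np.array([.155,-.605,.222])+R0.apply([.335,-.288,-.2])
Rc=Rtool(y0+.76,0); pc=p0+Rc.apply([.251,-.132,.202]);Rt=Rc*R.from_rotvec([-.172,-.583,-.556])
print(pc,Rt.as_quat()); Rm=R.from_quat(qs).mean()
print(np.mean(p,0),(Rt.inv()*Rm).as_rotvec())
```

```text
3.875 [0.42664441 0.02641755 0.22137237] [ 0.67160643  0.67950101 -0.20671064  0.21093575] 0.08220441706420203
[0.42649116 0.0264297  0.22107267] [ 0.67148565  0.67961269 -0.20688903  0.21078554]
[0.42635373 0.02643468 0.22079551] [ 0.6713401   0.67973926 -0.20709351  0.21064019]
[0.42629092 0.0264422  0.22061507] [ 0.6712414   0.67982439 -0.20719472  0.21058046]
[0.42621319 0.02646077 0.22045541] [ 0.67114658  0.67990772 -0.20730165  0.21050837]
[0.42969025 0.03984026 0.22      ] [ 0.67106392  0.68000862 -0.20746154  0.21028838]
[0.42633725 0.02644184 0.22073466] [-7.22233688e-04 -4.55998344e-06  9.29574138e-04]
```

Run:
```python
from h import *
p0=np.array([.4262,.0265,.2204]);R0=R.from_quat([ 0.67114658 , 0.67990772, -0.20730165 , 0.21050837])
Rg=Rtool(np.pi/2+.19,.6); zd=Rg.as_matrix()[:,2]; print(zd)
G=np.array([.418,-.079,.044])
for k in [.15,.1,.05,0]:
    print(k,rel(p0,R0,G+zd*(.019-k),Rg), G+zd*(.019-k))
```

```text
[ 0.10663775 -0.5544813  -0.82533561]
0.15 [[np.float64(1.17), np.float64(-2.26), np.float64(7.47)], [np.float64(-0.099), np.float64(-0.0), np.float64(-0.146)]] [ 0.40403045 -0.00636295  0.15211897]
0.1 [[np.float64(1.2), np.float64(-1.77), np.float64(12.45)], [np.float64(-0.099), np.float64(-0.0), np.float64(-0.146)]] [ 0.40936234 -0.03408701  0.11085218]
0.05 [[np.float64(1.24), np.float64(-1.28), np.float64(17.42)], [np.float64(-0.099), np.float64(-0.0), np.float64(-0.146)]] [ 0.41469423 -0.06181108  0.0695854 ]
0 [[np.float64(1.27), np.float64(-0.78), np.float64(22.4)], [np.float64(-0.099), np.float64(-0.0), np.float64(-0.146)]] [ 0.42002612 -0.08953514  0.02831862]
```

play_rows:
  moves:
    - [[0.6,-1.2,4],[-0.05,0,-0.07],6]
    - [[1.2,-2.2,8],[-0.1,0,-0.146],6]
    - [[1.2,-1.8,12.5],[-0.1,0,-0.146],6]
    - [[1.2,-1.8,12.5],[-0.1,0,-0.146],6]

```text
time: 4.58
ee_pos: [0.4072, -0.0363, 0.1084]
eef_rot: [0.609, 0.736, -0.19, 0.227]
ft_force: [-0.1, 0.2, -0.1]
width: 0.0601
```

Run:
```python
from bench import *
from h import *
c=camera("wrist"); s=read_state(); pickle.dump((c,s),open("pics/w3.pkl","wb"))
print(s["ee_pos"],s["eef_rot"],s["joint_positions"].round(2))
im=c["frame"][:,:,::-1].copy()
for p in [(.418,-.0793,.06)]+[ (.418+.982*x-.189*y,-.0793+.189*x+.982*y,h) for x,y,h in [(-.008,.025,.06),(.008,.025,.06),(.008,-.025,.06),(-.008,-.025,.06),(.02,.1,.014),(.02,-.1,.014),(-.02,-.1,.014),(-.02,.1,.014)]]+[(.4932,-.0378,.041),(.4927,-.1464,.041)]:
    u=proj(c,p)[0]; cv2.circle(im,(int(u[0]),int(u[1])),2,(0,0,255),-1)
cv2.imwrite("pics/w3.png",im)
```

```text
[ 0.40832238 -0.03480138  0.10972397] [ 0.60847315  0.73659989 -0.18871343  0.22708649] [ 0.48  0.14 -1.02  2.16  0.72  1.25 -0.72]
```

View pics/w3.png

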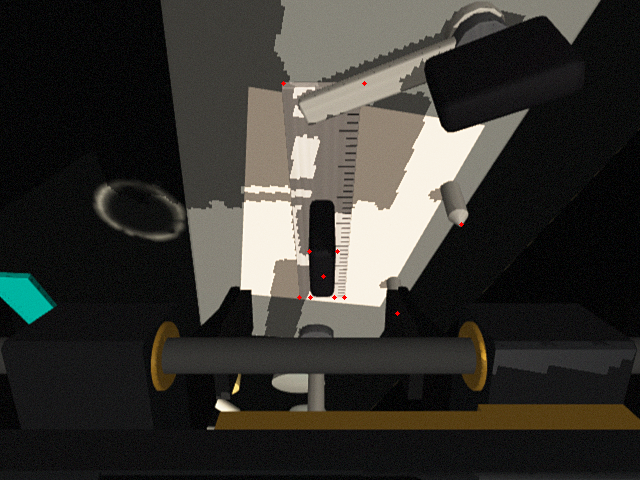

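Run:
```python
from h import *
c,s=pickle.load(open("pics/w3.pkl","rb"))
p0=s["ee_pos"];R0=R.from_quat(s["eef_rot"])
Rg=Rtool(np.pi/2+.19,.6)
print(rel(p0,R0,[.42,-.0895,.0283],Rg))
```

```text
[[np.float64(-0.02), np.float64(0.13), np.float64(9.88)], [np.float64(-0.002), np.float64(-0.001), np.float64(0.0)]]
```

play_rows:
  moves:
    - [[0,0.1,4],[0,0,0],6]
    - [[0,0.1,8],[0,0,0],6]
    - [[0,0.1,9.8],[0,0,0],6]
    - [[0,0.1,9.8],[0,0,0],6]
  grip_force: 20

```text
time: 5.12
ee_pos: [0.4207, -0.0881, 0.0294]
eef_rot: [0.609, 0.737, -0.188, 0.227]
ft_force: [0.7, 0.4, 0.1]
width: 0.0601
```

Run:
```python
from bench import *
from h import *
c=camera("wrist"); s=read_state()
print(s["ee_pos"],s["ft_force"],s["width"])
cv2.imwrite("pics/w4.png",c["frame"][:,:,::-1])
c=camera("scene")
a=c["frame"][180:310,235:375,::-1]
cv2.imwrite("pics/s4.png",cv2.resize(a,None,fx=4.5,fy=4.5,interpolation=cv2.INTER_CUBIC))
```

```text
[ 0.42118299 -0.08755334  0.03006068] [ 0.42255408 -0.45892894  0.5737528 ] 0.05985712512775433
```

View pics/w4.png

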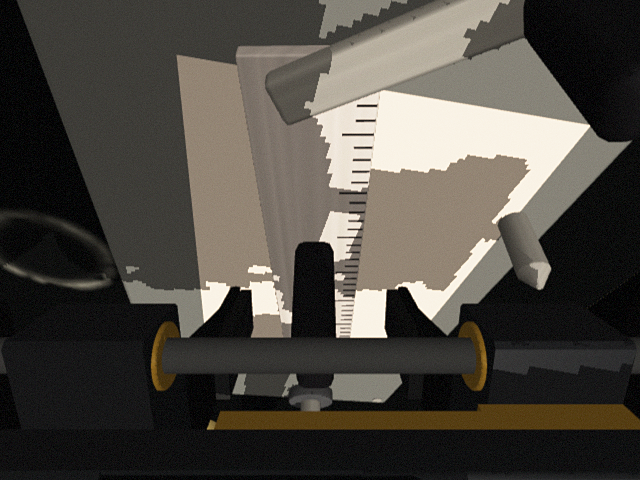

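View pics/s4.png

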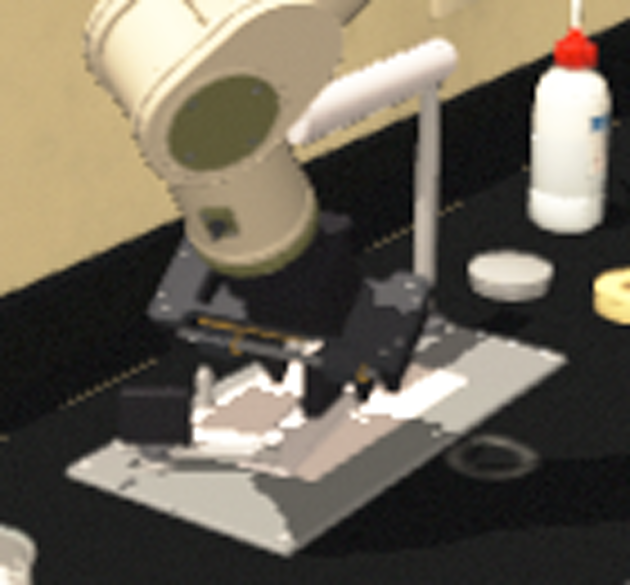

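play_rows:
  moves:
    - [[0,0,0],[0,0,0],1.0]
    - [[0,0,0],[0,0,0],1.0]
    - [[0,0,0],[0,0,0],1.0]
    - [[0,0,0],[0,0,0],1.0]
    - [[0,0,0],[0,0,0],1.0]
    - [[0,0,0],[0,0,0],1.0]
  grip_force: 20

```text
time: 5.98
ee_pos: [0.4203, -0.0885, 0.0293]
eef_rot: [0.608, 0.737, -0.188, 0.228]
ft_force: [-0.6, -0.2, 1.8]
width: 0.0159
```

Run:
```python
from bench import *
from h import *
s=read_state(); print(s)
p0=s["ee_pos"];R0=R.from_quat(s["eef_rot"])
pc0=np.array([.4211,-.0885,.0292])
G0=p0-.019*R0.as_matrix()[:,2]; print("grasp pt",G0)
# rotate about handle centre C to yaw -.004, translate
for dx,w in [(.01,.15),(.02,.1),(.03,.05),(.036,.0),(.042,-.004),(.045,-.004),(.047,-.004),(.049,-.004),(.051,-.004)]:
    Q=R.from_euler('z',w-.19); C=np.array([.418,-.0793,0]); 
    print(dx,w,rel(p0,R0,C+Q.apply(p0-C)+[dx,0,0],Q*R0))
```

```text
{'time': 5.975, 'joint_positions': array([ 0.47981162,  0.32061403, -0.91322707,  2.22694351,  0.95289185,
        1.13725749, -0.84984466]), 'joint_vel': array([-0.0013602 ,  0.00086486, -0.00109461,  0.00055414,  0.00021031,
        0.0003797 ,  0.00098362]), 'joint_torque': array([ -0.05804906, -36.89175725,  -6.66242346, -25.05376518,
         1.98043093,   2.01508172,   0.05547622]), 'ee_pos': array([ 0.42028675, -0.08854706,  0.02926678]), 'eef_rot': array([ 0.6083084 ,  0.73665335, -0.18814862,  0.2278219 ]), 'ft_force': array([-0.59473916, -0.16358703,  1.7576221 ]), 'torque': array([ 0.6377632 ,  0.2249555 , -0.16571104]), 'width': 0.0158595461154927}
grasp pt [ 0.41825856 -0.07801398  0.04494927]
0.01 0.15 [[np.float64(-0.16), np.float64(0.94), np.float64(0.11)], [np.float64(0.023), np.float64(0.0), np.float64(0.033)]]
0.02 0.1 [[np.float64(-0.31), np.float64(1.88), np.float64(0.21)], [np.float64(0.051), np.float64(0.0), np.float64(0.074)]]
0.03 0.05 [[np.float64(-0.47), np.float64(2.81), np.float64(0.32)], [np.float64(0.079), np.float64(0.0), np.float64(0.116)]]
0.036 0.0 [[np.float64(-0.56), np.float64(3.35), np.float64(0.38)], [np.float64(0.107), np.float64(0.0), np.float64(0.157)]]
0.042 -0.004 [[np.float64(-0.65), np.float64(3.94), np.float64(0.44)], [np.float64(0.11), np.float64(0.0), np.float64(0.16)]]
0.045 -0.004 [[np.float64(-0.7), np.float64(4.23), np.float64(0.48)], [np.float64(0.11), np.float64(0.0), np.float64(0.16)]]
0.047 -0.004 [[np.float64(-0.73), np.float64(4.43), np.float64(0.5)], [np.float64(0.11), np.float64(0.0), np.float64(0.16)]]
0.049 -0.004 [[np.float64(-0.76), np.float64(4.63), np.float64(0.52)], [np.float64(0.11), np.float64(0.0), np.float64(0.16)]]
0.051 -0.004 [[np.float64(-0.79), np.float64(4.82), np.float64(0.54)], [np.float64(0.11), np.float64(0.0), np.float64(0.16)]]
```

Gripped (opening 15.9 mm, matching the 16 mm fin). Next: slide and straighten, stopping short of the posts.

play_rows:
  moves:
    - [[-0.08,0.47,0.05],[0.012,0,0.017],1.0]
    - [[-0.16,0.94,0.11],[0.023,0,0.033],1.0]
    - [[-0.24,1.4,0.16],[0.037,0,0.053],1.0]
    - [[-0.31,1.88,0.21],[0.051,0,0.074],1.0]
    - [[-0.39,2.35,0.27],[0.065,0,0.095],1.0]
    - [[-0.47,2.81,0.32],[0.079,0,0.116],1.0]
    - [[-0.56,3.35,0.38],[0.107,0,0.157],1.0]
    - [[-0.65,3.94,0.44],[0.11,0,0.16],1.0]

```text
time: 6.98
ee_pos: [0.4612, -0.0888, 0.0293]
eef_rot: [0.677, 0.674, -0.21, 0.208]
ft_force: [-2.8, -1.5, 2.6]
width: 0.0156
```

Run:
```python
from bench import *
from h import *
c=camera("wrist"); s=read_state(); pickle.dump((c,s),open("pics/w5.pkl","wb"))
print(s["time"],s["ee_pos"],s["ft_force"],s["torque"],s["width"])
cv2.imwrite("pics/w5.png",c["frame"][:,:,::-1])
```

```text
7.025 [ 0.4618853  -0.08866844  0.02928406] [ 0.27296319 -0.29864873 -1.91367253] [ 0.82169976 -0.13092455  0.01969735] 0.015786032222071783
```

View pics/w5.png

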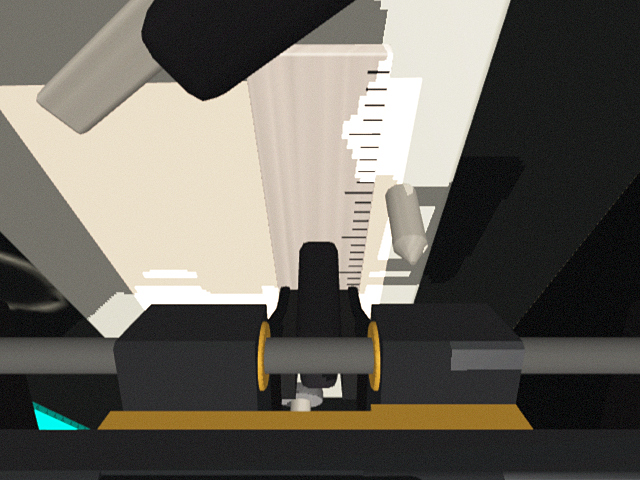

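play_rows:
  moves:
    - [[0,0.2,0],[0,0,0],1.0]
    - [[0,0.4,0],[0,0,0],1.0]
    - [[0,0.5,0],[0,0,0],1.0]
    - [[0,0.6,0],[0,0,0],1.0]

```text
time: 7.52
ee_pos: [0.4666, -0.0888, 0.0293]
eef_rot: [0.677, 0.674, -0.209, 0.208]
ft_force: [-1.0, -0.8, 0.1]
width: 0.0157
```

play_rows:
  moves:
    - [[0,0.1,0],[0,0,0],1.0]

```text
time: 7.65
ee_pos: [0.467, -0.0888, 0.0293]
eef_rot: [0.677, 0.674, -0.21, 0.208]
ft_force: [-7.5, 2.7, 5.2]
width: 0.0159
```

play_rows:
  moves:
    - [[0,0.1,0],[0,0,0],1.0]

```text
time: 7.78
ee_pos: [0.4671, -0.0888, 0.0294]
eef_rot: [0.677, 0.674, -0.211, 0.208]
ft_force: [-12.2, 3.6, 9.0]
width: 0.0158
```

Run:
```python
from bench import *
s=read_state();print(s["ee_pos"],s["ft_force"],s["torque"])
```

```text
[ 0.46711434 -0.08879156  0.02937775] [-12.21882763   3.57788684   9.00005272] [ 0.23175274  2.26549992 -1.57248618]
```

play_rows:
  moves:
    - [[0,0,0],[0,0,0],1.0]
    - [[0,0,0],[0,0,0],1.0]
    - [[0,-0.07,0],[0,0,0],1.0]
    - [[0,-0.07,0],[0,0,0],3.0]
    - [[0,-0.07,0],[0,0,0],4.0]
    - [[0,-0.07,0],[0,0,0],4.0]
    - [[0,-0.07,0],[0,0,0],4.0]

```text
time: 8.65
ee_pos: [0.4681, -0.0887, 0.0294]
eef_rot: [0.677, 0.674, -0.209, 0.209]
ft_force: [-0.3, -0.5, -0.1]
width: 0.0391
```

Run:
```python
from bench import *
from h import *
c=camera("wrist"); s=read_state(); pickle.dump((c,s),open("pics/w6.pkl","wb"))
print(s["time"],s["ee_pos"],s["eef_rot"],s["ft_force"],s["torque"],s["width"])
cv2.imwrite("pics/w6.png",c["frame"][:,:,::-1])
```

```text
8.7 [ 0.46801231 -0.08873987  0.02937792] [ 0.67678032  0.67431012 -0.20930591  0.20848332] [-0.21164766  0.10168028 -0.34211226] [ 0.62520612 -0.11384879  0.06767717] 0.03937235872586895
```

View pics/w6.png

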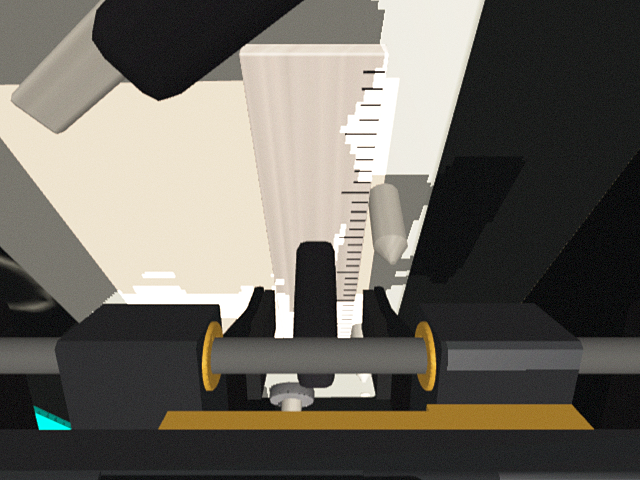

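Left post at (385,200) now sits against the tick edge. I'll back off along the tool axis and check both contacts.

play_rows:
  moves:
    - [[0,0,-2],[0,0,0],4.0]
    - [[0,0,-6],[0,0,0],5.0]
    - [[0,0,-11],[0,0,0],6.0]
    - [[0,0,-16],[0,0,0],6.0]
    - [[0,0,-18],[0,0,0],6.0]
    - [[0,0,-18],[0,0,0],6.0]

```text
time: 9.45
ee_pos: [0.4687, 0.0139, 0.1788]
eef_rot: [0.677, 0.675, -0.208, 0.209]
ft_force: [-0.0, 0.5, 0.2]
width: 0.0599
```

Run:
```python
from bench import *
from h import *
c=camera("wrist"); s=read_state(); pickle.dump((c,s),open("pics/w7.pkl","wb"))
print(s["time"],s["ee_pos"],s["eef_rot"],s["ft_force"])
cv2.imwrite("pics/w7.png",c["frame"][:,:,::-1])
a=c["frame"][90:270,220:420,::-1]
cv2.imwrite("pics/w7z.png",cv2.resize(a,None,fx=4,fy=3.3,interpolation=cv2.INTER_CUBIC))
```

```text
9.5 [0.46817011 0.0125928  0.1776373 ] [ 0.67667376  0.67433337 -0.20952108  0.20853791] [-0.59275697 -0.64440791 -0.3808882 ]
```

View pics/w7.png

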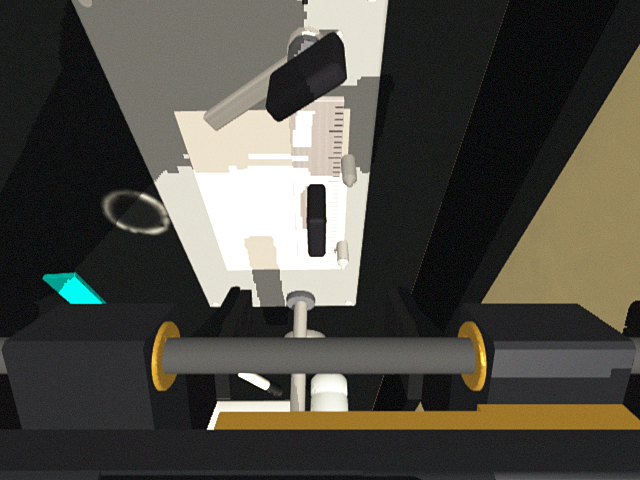

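View pics/w7z.png

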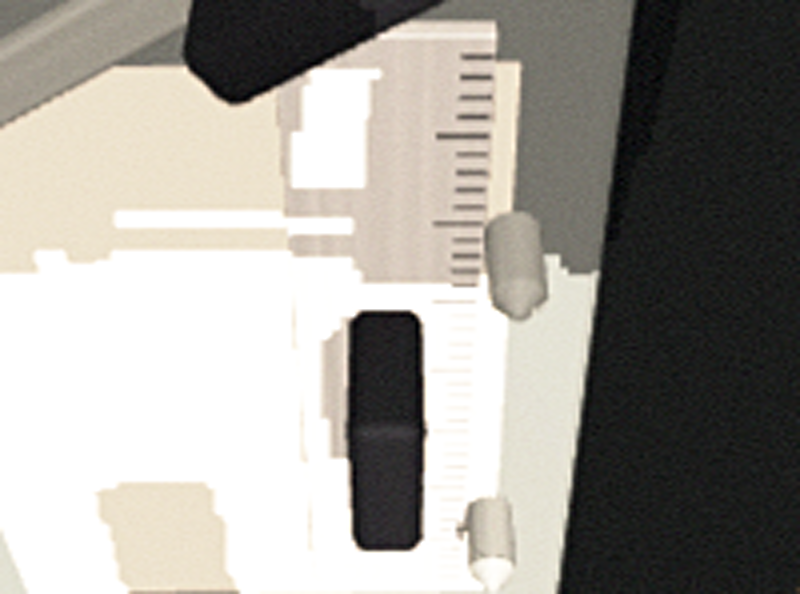

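Run:
```python
from h import *
c,s=pickle.load(open("pics/w7.pkl","rb"))
z=lambda u,v:np.array((220+u/4,90+v/3.3))
e=np.array([ray(c,z(*q),.014) for q in [(496,35),(493,100),(490,160),(486,205)]]); print(e)
a=np.polyfit(e[:,1],e[:,0],1);print("yaw",-a[0])
nr=np.array([ray(c,z(*q),.014) for q in [(285,130),(288,190),(296,300),(302,430)]]);print(nr, np.polyfit(nr[:,1],nr[:,0],1))
for q in [(519,318),(492,590)]:
    p=ray(c,z(*q),.041); print(p, p[0]-np.polyval(a,p[1]))
hc=[ray(c,z(*q),.06) for q in [(352,312),(418,312),(424,430),(350,430)]];print(np.array(hc))
# predicted overlay, model: posts measured, se at contact
Cx,Cy,yaw=.467,-.079,-.004
im=cv2.imread("pics/w7.png")
def se(x,y,h): return (Cx+np.cos(yaw)*x-np.sin(yaw)*y,Cy+np.sin(yaw)*x+np.cos(yaw)*y,h)
for p in [se(.02,.1,.014),se(.02,-.1,.014),se(-.02,-.1,.014),se(-.02,.1,.014),se(.008,.025,.06),se(-.008,.025,.06),(.4932,-.0378,.041),(.4927,-.1464,.041),(.4605,.0528,.067)]: 
    u=proj(c,p)[0]; print(u.round(1),(4*(u[0]-220)).round(),(3.3*(u[1]-90)).round())
```

```text
[[ 0.48690429  0.01851274  0.014     ]
 [ 0.48711086  0.00265932  0.014     ]
 [ 0.48727416 -0.01327292  0.014     ]
 [ 0.487059   -0.02614078  0.014     ]]
yaw 0.004501806764769899
[[ 0.44838351 -0.00500056  0.014     ]
 [ 0.4480418  -0.02161214  0.014     ]
 [ 0.44786401 -0.05614897  0.014     ]
 [ 0.44678965 -0.1055633   0.014     ]] [0.01506624 0.44847908]
[ 0.49289576 -0.03788289  0.041     ] 0.005658673642856438
[ 0.4926863  -0.14699643  0.041     ] 0.004958004913623804
[[ 0.4613457  -0.01867201  0.06      ]
 [ 0.47297624 -0.01871883  0.06      ]
 [ 0.47449502 -0.05582601  0.06      ]
 [ 0.46010348 -0.05576318  0.06      ]]
[344.9  97.5] 499.0 25.0
[335.1 265.8] 460.0 580.0
[298.5 265.9] 314.0 580.0
[287.8  97.4] 271.0 25.0
[326.8 218.7] 427.0 425.0
[306.1 218.7] 345.0 425.0
[350.1 186.3] 521.0 318.0
[343.  268.4] 492.0 589.0
[303.3  96.2] 333.0 21.0
```

Run:
```python
from h import *
from bench import *
a=cv2.imread("pics/w7.png")[0:150,190:390]
cv2.imwrite("pics/w7c.png",cv2.resize(a,None,fx=4,fy=4,interpolation=cv2.INTER_CUBIC))
```

```text
(no output)
```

View pics/w7c.png

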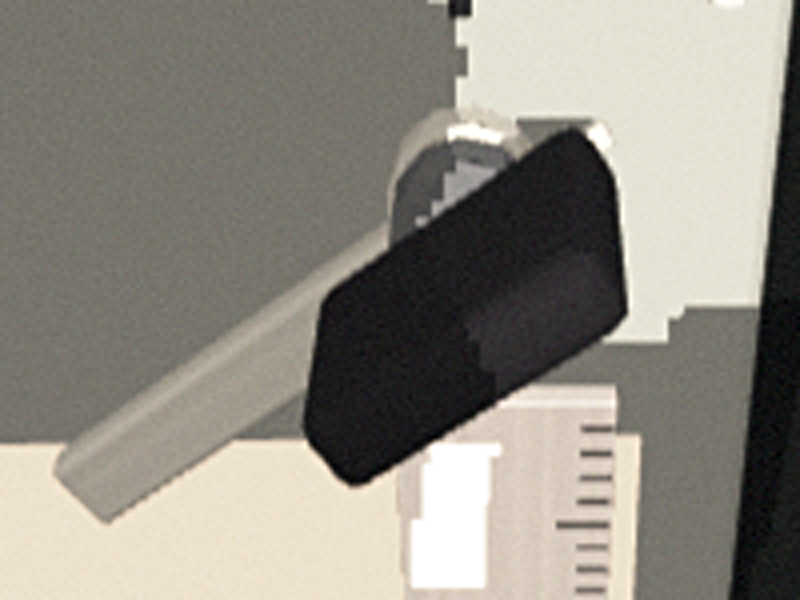

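Run:
```python
from h import *
c,s=pickle.load(open("pics/w7.pkl","rb")); b=np.load("b0.npy")
z=lambda u,v:np.array((190+u/4,v/4))
piv=bw(b,[0,.145,0])[0]; print("pivot",piv)
tip=ray(c,z(85,495),.0255); d=tip-piv; print(tip,np.hypot(*d[:2]), "angle world dir",np.arctan2(d[1],d[0]))
L=[ray(c,z(355,487),.067),ray(c,z(625,315),.067)]; print(L, "mid",sum(L)/2)
d=L[0]-L[1]; print(np.arctan2(d[1],d[0]),np.hypot(*d[:2]))
T=[ray(c,z(470,372),.067)];print(T)
E2=[ray(c,z(110,520),.0255),ray(c,z(58,470),.0255)];print(E2)
w=2*np.pi
```

```text
pivot [0.46050469 0.05280061 0.        ]
[0.39292512 0.00777123 0.0255    ] 0.08120740664885578 angle world dir -2.553832607237761
[array([0.44562214, 0.03669612, 0.067     ]), array([0.48371986, 0.06280992, 0.067     ])] mid [0.464671   0.04975302 0.067     ]
-2.54070375660109 0.04618838996587672
[array([0.46286377, 0.05471108, 0.067     ])]
[array([0.39631032, 0.00259585, 0.0255    ]), array([0.38928566, 0.01280316, 0.0255    ])]
```

Run:
```python
from h import *
c,s=pickle.load(open("pics/w7.pkl","rb"))
p0=s["ee_pos"];R0=R.from_quat(s["eef_rot"]);m=R0.as_matrix();print(np.arctan2(m[1,0],m[0,0]),m.round(3))
for y,z,az,t in [(.035,.2,1.56,.5),(.05,.2,1.45,.35),(.0535,.2,1.3,.2),(.0535,.2,1.12,.08),(.0535,.19,.95,0),(.0535,.18,.77,0),(.0535,.17,.59,0),(.0535,.15,.59,0)]:
    print(rel(p0,R0,[.461,y,z],Rtool(az,t)))
```

```text
1.567462859340236 [[ 0.003  1.    -0.002]
 [ 0.825 -0.004 -0.565]
 [-0.565 -0.    -0.825]]
[[np.float64(0.58), np.float64(-0.73), np.float64(-3.11)], [np.float64(0.003), np.float64(0.1), np.float64(0.006)]]
[[np.float64(1.82), np.float64(-0.73), np.float64(-3.96)], [np.float64(0.053), np.float64(0.25), np.float64(0.105)]]
[[np.float64(2.11), np.float64(-0.73), np.float64(-4.15)], [np.float64(0.104), np.float64(0.398), np.float64(0.248)]]
[[np.float64(2.11), np.float64(-0.73), np.float64(-4.15)], [np.float64(0.151), np.float64(0.511), np.float64(0.426)]]
[[np.float64(2.68), np.float64(-0.73), np.float64(-3.33)], [np.float64(0.185), np.float64(0.581), np.float64(0.598)]]
[[np.float64(3.24), np.float64(-0.73), np.float64(-2.5)], [np.float64(0.239), np.float64(0.568), np.float64(0.773)]]
[[np.float64(3.81), np.float64(-0.73), np.float64(-1.68)], [np.float64(0.293), np.float64(0.551), np.float64(0.947)]]
[[np.float64(4.93), np.float64(-0.73), np.float64(-0.03)], [np.float64(0.293), np.float64(0.551), np.float64(0.947)]]
```

play_rows:
  moves:
    - [[0.6,-0.7,-3.1],[0,0.1,0],6]
    - [[1.8,-0.7,-4],[0.053,0.25,0.105],6]
    - [[2.1,-0.7,-4.1],[0.104,0.398,0.248],6]
    - [[2.1,-0.7,-4.1],[0.151,0.511,0.426],6]
    - [[2.7,-0.7,-3.3],[0.185,0.581,0.598],6]
    - [[3.2,-0.7,-2.5],[0.239,0.568,0.773],6]
    - [[3.8,-0.7,-1.7],[0.293,0.551,0.947],6]
    - [[4.9,-0.7,0],[0.293,0.551,0.947],6]

```text
time: 10.5
ee_pos: [0.4609, 0.0517, 0.1488]
eef_rot: [0.958, 0.288, -0.001, -0.0]
ft_force: [0.2, 0.5, -0.4]
width: 0.0599
```

play_rows:
  moves:
    - [[0,0,0],[0,0,0],6]
    - [[0,0,0],[0,0,0],6]

```text
time: 10.75
ee_pos: [0.4613, 0.0529, 0.1502]
eef_rot: [0.957, 0.291, -0.0, -0.0]
ft_force: [-1.0, 0.2, -0.2]
width: 0.0598
```

Run:
```python
from bench import *
from h import *
c=camera("wrist"); s=read_state(); pickle.dump((c,s),open("pics/w8.pkl","wb"))
m=R.from_quat(s["eef_rot"]).as_matrix()
print(s["time"],s["ee_pos"],np.arctan2(m[1,0],m[0,0]),m[:,2],s["joint_positions"].round(2),s["ft_force"])
b=np.load("b0.npy"); im=c["frame"][:,:,::-1].copy()
u=proj(c,[.461,.0535,.067])[0]; cv2.circle(im,(int(u[0]),int(u[1])),2,(0,0,255),-1)
for a in (-1,1):
    u=proj(c,[.461-.025*np.cos(.59)*a,.0535-.025*np.sin(.59)*a,.067])[0]; cv2.circle(im,(int(u[0]),int(u[1])),2,(0,0,255),-1)
cv2.imwrite("pics/w8.png",im)
t=camera("scene");cv2.imwrite("pics/s8.png",t["frame"][:,:,::-1])
```

```text
10.8 [0.4615356  0.0530738  0.15049197] 0.5899039888939661 [-2.97570901e-04  3.78535537e-04 -9.99999884e-01] [ 0.69  0.12 -0.93  1.92  0.1   1.15 -1.27] [ 0.54636382 -0.37050106 -0.10587238]
```

View pics/w8.png

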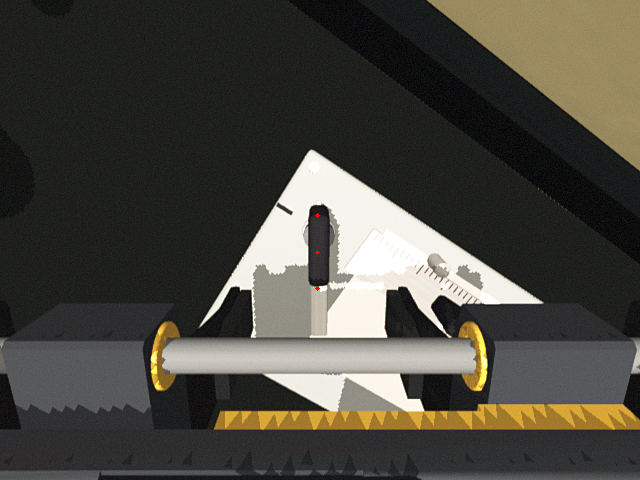

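View pics/s8.png

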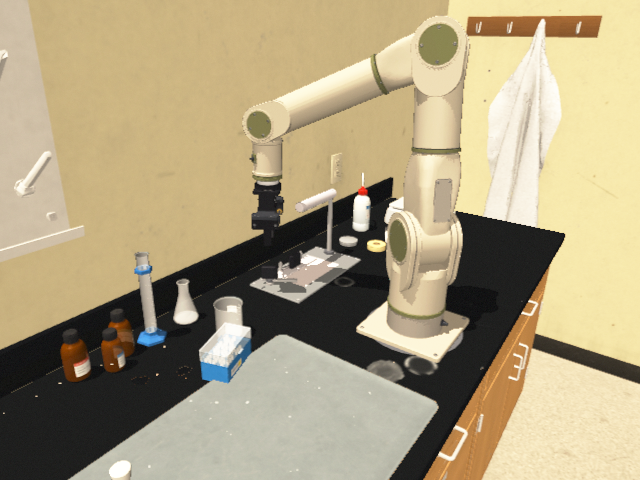

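play_rows:
  moves:
    - [[0,0,4],[0,0,0],6]
    - [[0,0,8],[0,0,0],6]
    - [[0,0,11],[0,0,0],6]
    - [[0,0,11.9],[0,0,0],6]
    - [[0,0,11.9],[0,0,0],6]
    - [[0,0,11.9],[0,0,0],3]
  grip_force: 12

```text
time: 11.6
ee_pos: [0.4624, 0.0534, 0.0326]
eef_rot: [0.957, 0.291, 0.001, 0.0]
ft_force: [0.3, -0.0, -0.1]
width: 0.0553
```

play_rows:
  moves:
    - [[0,0,0],[0,0,0],0.8]
    - [[0,0,0],[0,0,0],0.8]
    - [[0,0,0],[0,0,0],0.8]
    - [[0,0,0],[0,0,0],0.8]
    - [[0,0,0],[0,0,0],0.8]

```text
time: 12.22
ee_pos: [0.4615, 0.0533, 0.0313]
eef_rot: [0.957, 0.29, -0.0, -0.0]
ft_force: [-0.4, -1.3, 0.4]
width: 0.0144
```

play_rows:
  moves:
    - [[0,0,0],[0,0,-0.06],0.8]
    - [[0,0,0],[0,0,-0.14],0.8]
    - [[0,0,0],[0,0,-0.23],0.8]
    - [[0,0,0],[0,0,-0.32],0.8]
    - [[0,0,0],[0,0,-0.41],0.8]
    - [[0,0,0],[0,0,-0.5],0.8]

```text
time: 12.98
ee_pos: [0.4614, 0.0533, 0.0313]
eef_rot: [0.854, 0.519, -0.0, -0.0]
ft_force: [0.9, -0.6, 1.5]
width: 0.0139
```

Run:
```python
from bench import *
s=read_state();print(s["ee_pos"],s["ft_force"],s["torque"],s["width"])
```

```text
[0.46140885 0.0533223  0.03128342] [ 0.94835605 -0.62054793  1.47621462] [-0.02555101 -0.01182264 -0.04618416] 0.013905219945735982
```

Turning freely with small forces. Second half.

play_rows:
  moves:
    - [[0,0,0],[0,0,-0.09],0.8]
    - [[0,0,0],[0,0,-0.18],0.8]
    - [[0,0,0],[0,0,-0.27],0.8]
    - [[0,0,0],[0,0,-0.36],0.8]
    - [[0,0,0],[0,0,-0.44],0.8]
    - [[0,0,0],[0,0,-0.497],0.8]
    - [[0,0,0],[0,0,-0.497],0.8]
    - [[0,0,0],[0,0,-0.497],0.8]

```text
time: 13.98
ee_pos: [0.4614, 0.0533, 0.0313]
eef_rot: [0.702, 0.712, -0.0, -0.0]
ft_force: [-0.6, 0.4, 2.0]
width: 0.0141
```

Run:
```python
from bench import *
from h import *
c=camera("wrist"); s=read_state(); m=R.from_quat(s["eef_rot"]).as_matrix()
print(s["ee_pos"],np.arctan2(m[1,0],m[0,0]),s["ft_force"],s["torque"],s["width"])
cv2.imwrite("pics/w9.png",c["frame"][:,:,::-1])
```

```text
[0.46135125 0.05331678 0.03128443] 1.585616891283046 [-1.87055019  0.67472536  2.30252869] [-0.16565729  0.16416375  0.06420581] 0.014068298495833924
```

View pics/w9.png

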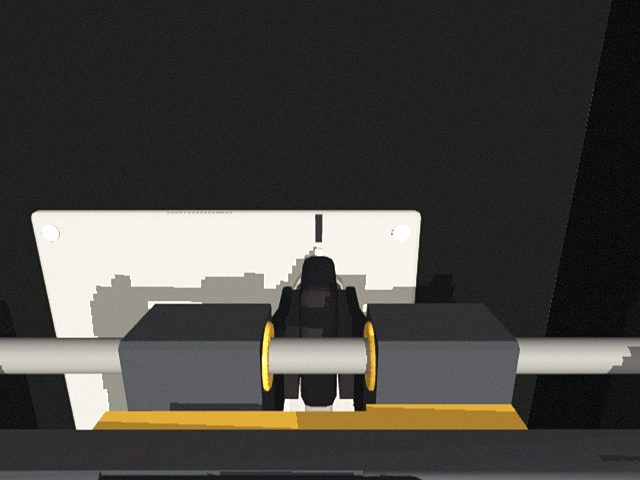

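The tail at (318,248) lines up with the index line at (319,227). I'll let go and rise.

play_rows:
  moves:
    - [[0,0,0],[0,0,0],3]
    - [[0,0,0],[0,0,0],4.5]
    - [[0,0,0],[0,0,0],5]
    - [[0,0,0],[0,0,0],5]
    - [[0,0,-2],[0,0,0],5]
    - [[0,0,-6],[0,0,0],5]
    - [[0,0,-11],[0,0,0],5]
    - [[0,0,-15],[0,0,0],5]

```text
time: 15.02
ee_pos: [0.4616, 0.0536, 0.183]
eef_rot: [0.701, 0.713, 0.0, 0.0]
ft_force: [0.8, -1.0, 1.0]
width: 0.0501
```

play_rows:
  moves:
    - [[0,0,-3],[0,-0.15,0],5]
    - [[2,0,-4],[0,-0.3,0],5]
    - [[3,0,-4],[0,-0.45,0],5]
    - [[3,0,-4],[0,-0.6,0],5]
    - [[3,0,-4],[0,-0.6,0],5]
    - [[3,0,-4],[0,-0.6,0],5]

```text
time: 15.78
ee_pos: [0.4612, 0.083, 0.2212]
eef_rot: [0.671, 0.681, -0.207, 0.21]
ft_force: [0.7, 0.0, -0.1]
width: 0.0498
```

Run:
```python
from bench import *
from h import *
c=camera("wrist"); s=read_state(); pickle.dump((c,s),open("pics/w10.pkl","wb"))
print(s["time"],s["ee_pos"],s["ft_force"])
cv2.imwrite("pics/w10.png",c["frame"][:,:,::-1])
t=camera("top"); pickle.dump(t,open("pics/t10.pkl","wb")); cv2.imwrite("pics/t10.png",t["frame"][:,:,::-1])
for q in ["beaker","flask","dish","tape"]: print(q,[x["at"] for x in recognise(t,q)[:1]])
```

```text
15.825 [0.46137328 0.08218163 0.22159091] [ 1.46483369 -0.06919571  1.32715516]
beaker [[196.3, 233.3]]
flask [[195.9, 192.0]]
dish [[456.6, 224.1]]
tape [[473.2, 256.3]]
```

View pics/w10.png

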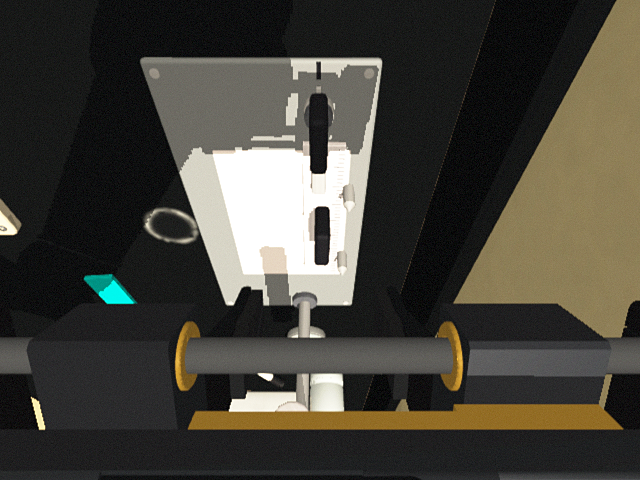

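Run:
```python
import cv2
a=cv2.imread("pics/w10.png")[50:290,240:400]
cv2.imwrite("pics/w10z.png",cv2.resize(a,(760,600),interpolation=cv2.INTER_CUBIC))
```

```text
(no output)
```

View pics/w10z.png

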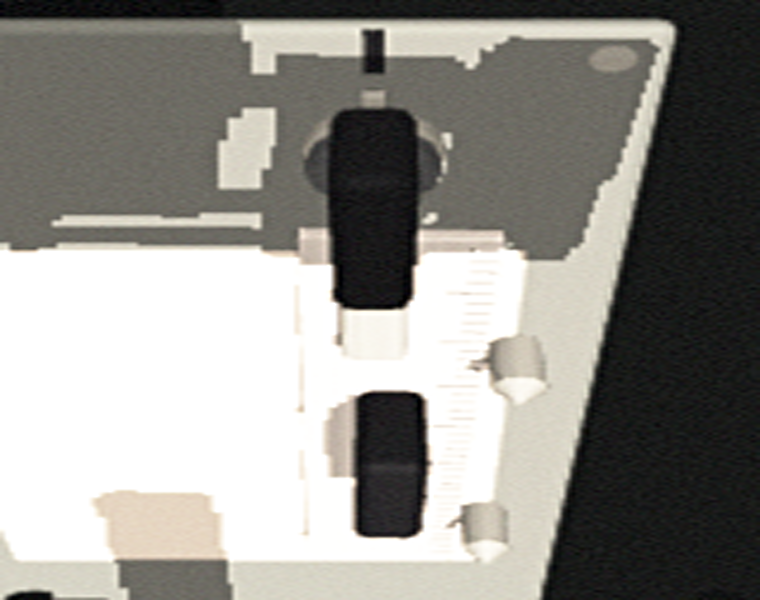

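View pics/t10.png

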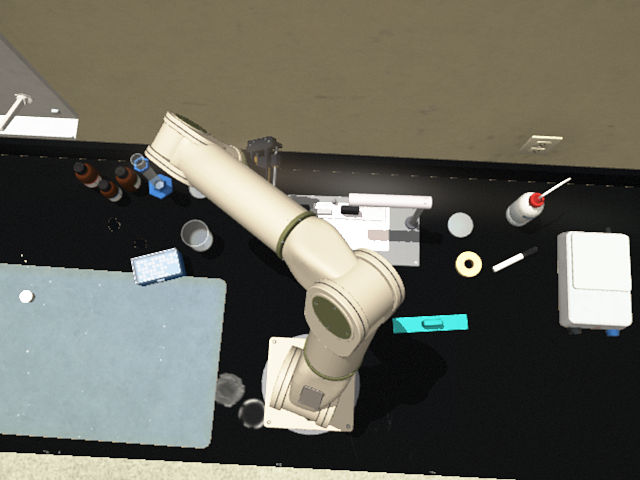

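Run:
```python
from h import *
c,s=pickle.load(open("pics/w10.pkl","rb")); z=lambda u,v:np.array((240+u/4.75,50+v/2.5))
fl=ray(c,z(503,232),.014); n=np.array([ray(c,z(*q),.014) for q in [(300,232),(300,290),(302,400),(306,530)]])
a=np.polyfit(n[:,1],n[:,0],1);print(fl,n,a)
for q in [(520,402),(487,558)]:
    p=ray(c,z(*q),.041);print(p,p[0]-np.polyval(a,p[1])-.02)
tp=ray(c,z(374,357),.0255);print("toe end",tp)
ax=ray(c,z(374,357),.0255)-np.array([.461,.0535,.0255]);print("angle",np.arctan2(ax[1],ax[0])+np.pi-.0166)
```

```text
[0.48670175 0.02160121 0.014     ] [[ 0.44805043  0.02100321  0.014     ]
 [ 0.44765176 -0.00565879  0.014     ]
 [ 0.44720573 -0.06575099  0.014     ]
 [ 0.44694594 -0.15915689  0.014     ]] [0.00577484 0.44776602]
[ 0.49318369 -0.0384587   0.041     ] 0.02563977018105747
[ 0.49299871 -0.14447515  0.041     ] 0.02606701131898644
toe end [ 0.46293515 -0.02951304  0.0255    ]
angle 1.5775034753418524
```

Post offsets read 25.6 and 26.1 mm (26 is touching), and the clamp reads 1.58 rad. Handing in.

```bash
python3 -c "
from bench import *
print(close_job())"
```

```text
the job is handed in; nothing more can be done
None
```

The job is done and handed in at about 16 s of the 53 s allowed; the hand-in reported no verdict.

- **Straightedge:** I gripped the handle with the tool tilted 0.6 rad to the left, past the lamp's free end. I slid the straightedge flat about 49 mm while turning it about 0.19 rad, until roughly 12 N of contact force, which by the moment reading acted between the two posts. I then eased off, let go and backed out.
- **Clamp:** I gripped its fin from above, turned it about 1 rad on its pivot, released it and moved clear.

Last checks, all from the wrist camera with calibration good to about 2 mm:

| Check | Reading | Wanted |
|---|---|---|
| Left post in the straightedge frame, x | 25.6 mm | 23 to 28 mm |
| Right post in the straightedge frame, x | 26.1 mm | 23 to 28 mm |
| Clamp angle | about 1.58 rad | 1.45 to 1.69 rad |

- **Clamp position:** The tail lines up with the index line, and the toe lies over the left end of the straightedge.
- **Bystanders:** The beaker and dish read within about 3 pixels of their starting places in the top view.
- **Disagreements:** The network's point for the tape shifted by about 10 pixels. The picture shows the roll where it was, and the arm never went near it at low height. The flask's point shifted by about 5 pixels because the arm partly hid it, so I could not confirm it fully.

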